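# Feel out the proud inlay tile and press it home

### The arm

A 6-joint arm with a two-finger parallel gripper is mounted at the origin on the work surface. World frame = base frame: x ahead of the robot, y to its left, z up, the work surface at z = 0. Lengths are in m, angles in rad, forces in N, time in s.
With the tool pointing down it reaches from about 0.25 to 0.8 m from the base axis. Payload 8.5 kg.
Tool frame: the origin (TCP) lies at the very end of the fingers, on their centre line; the grasp point (between the pads) lies 19 mm behind it; z points along the fingers, y is the line along which they close (so a half turn about z gives the same grasp; the last joint's range is limited). The gripper opens to 85 mm and grips with 20 to 120 N. Pads are 22 mm wide; open, the fingers measure 114 mm over their backs; the gripper's body (76 mm by 85 mm) begins 54 mm behind the grasp point. The pads swing forward as they close: fully open they stand 13 mm farther back than shut.
Start: joints at [1.327, 0.238, -0.013, 1.319, 0, 1.571], TCP at [0.127, 0.509, 0.231] pointing down, gripper open.
Joint ranges: [-2.66, 2.66], [-1.03, 1.9], [-1.14, 1.46], [-1.82, 2.27], [-1.45, 1.34], [-3.14, 3.14]. Speed limits (rad/s): [2.22, 2.22, 2.79, 3.14, 3.14, 3.14].

### API

Orientations are given as a unit quaternion [w, x, y, z].
In Python, from cell import get_obs, capture, ctrl, find_in gives the robot as it stands.
- The arm moves only by the tool drive_tool, never from a script. Its arguments are lists of equal length, an entry for each row: "claw": the finger opening in mm, from 0 to 85.4; "linear": the shift along the tool's x, y, z in mm, a list of three; "turn": the turn, a rotation vector about the tool's x, y, z in rad, a list of three. A call has 1 to 8 rows; each row shifts and turns the commanded pose from where the row before left it, along the tool's axes as they then stand; what a row does not reach is not made up. A row lasts 1/10 s, in which the tool goes at most 50 mm and 8.59 degrees, less where a joint would pass 70% of its speed; a pose out of reach is approached as far as the arm can. A call with a gripper value outside its range is refused whole. The fingers move at their own pace and stop on an object; "newtons" is the grip in N (left out, the last holds). Time passes only in rows, so rows that do not move let the fingers close. It gives the time, the measured TCP pose, the force, the opening and the grip force at its end, in the units of the state.
- get_obs(): the state, without advancing time (a new reading comes with each control period).
- capture(name): name is "scene" or "top"; returns a dict with "img" (420x560x3 uint8, red, green, blue), "camera_matrix" (3x3 intrinsics, pixels), "R" (3x3) and "t" (3): a world point X has camera coordinates R X + t. Camera axes: x right, y down, z forward; pixel columns grow to the right and rows downward; lengths in m; the calibration is good to about 2 mm. A picture is of the moment at which its call begins. There is no depth.
- ctrl.close_job(): hands the job in; it is judged then, once.
Trained networks look in a picture, given as the dict that the camera call returned (one of the last four; its "shot" number tells which), for a name from the list of things; names that differ only in an ending like _2 or _b are one class to them, and where a whole thing is asked for, a point or a joint stands for the part that bears it (a point fixed in the world has none). Each returns a list of dicts, best first, with "score" (0 to 1); they miss things now and then, are a little off and sometimes report something else, mostly with a low value. They report only what shows in the picture. A call takes as long as a camera call. They do not tell look-alikes from the thing itself.
- find_in(query, picture): "bbox" ([left, top, right, bottom] in pixels, round what is visible of it).
The state is a dict: "time": time; "joint_positions": joint angles; "dq": joint speeds; "tau": joint torques, N m; "position": TCP position; "tcp_rot": TCP orientation; "wrist_force": force on the tool from outside, world axes, zero at the start; "ft_torque": the same for the moment, N m; "gripper_width": opening from 0.0 (shut) to 1.0 (fully open); "grasp_force": force on a finger pad.
Only numpy, scipy, OpenCV 4.12 (cv2) and the standard library are available. Lean on these libraries where they do the work, as an engineer would, in place of code of your own. Each camera call takes 0.05 s, during which the arm holds its last target. There are 200 camera calls.

### The job

One of the six tiles in the inlay panel has not seated and stands slightly proud. Take the stylus from its stand, touch its sprung foot lightly to the tiles (no more than 5 newtons, as the seated ones dent) to feel which one is high, and with the stylus press that tile fully home with a steady push of about 12 newtons, never over 20. Then hang the stylus back in its stand and let go, without disturbing the other things on the bench.

Things in the scene. Friction and masses are not known exactly. Their poses are not given: they have to be found in the camera images.
- panel: wooden inlay panel fixed to the bench, 150 x 206 mm (its x by its y), flush face 22 mm above its underside; six identical 51 mm square dark-wood tiles in two rows (along x) of three (along y) inside a 20 mm border. Origin: centre of the underside, z up. Five tiles are rigid and flush with the border; one, a different one each time, stands 2.1 to 2.5 mm proud
- seat (a joint): how far the one proud tile has been pressed in, m: 0 to 0.0004 at the start, 0.0025 = home (flush, a hard stop). It does not tell which tile that is. The tile sits in stiff glue: it does not move below about 8.5 N; above that it creeps down at roughly 1 mm/s for each newton more, and stays where it is left
- stylus: loose hand stylus, 0.1 to 0.2 kg, hanging point down in its stand. Origin: middle of the underside of its brass collar (32 mm diameter, 8 mm thick), z along the stylus to its top. A square wooden handle 16 x 16 mm (sides along its x and y) reaches from 8 to 78 mm above the origin: grip it there. Below: a 14 mm thick neck 22 mm long, then the thin sprung steel foot
- foot: the stylus's sprung foot: a steel ball of 10 mm diameter. Origin: its lowest point, which touches, on the stylus axis 48 mm below the stylus origin when free. It yields upward along the axis by up to 22 mm with a spring of 0.8 N per mm without preload
- stand: fixed dark wooden stand, block 80 x 80 x 60 mm (x, y, z) with a vertical through hole of 22 mm diameter in the middle of its top. Origin: centre of its underside. In it the stylus hangs on its collar, so that the stylus origin is level with the stand's top (60 mm) and its handle sides are parallel to the stand's
- glue: bystander: white plastic glue bottle, 48 mm diameter, 125 mm tall, origin at its base
- inkjar: bystander: amber glass jar with black cap, 44 mm diameter, 45 mm tall, origin at its base
- brush: bystander: brush lying flat on the bench, origin under its middle
- rubblock: bystander: cork rubbing block 70 x 45 x 30 mm, origin at the centre of its underside
- cell0 (a point): centre of tile place 0 on the panel, at the flush level (22 mm above the panel's underside); -27.5 mm along the panel's x and -55 mm along its y. Fixed to the panel, so it does not show whether the tile here stands proud
- cell1 (a point): centre of tile place 1 on the panel, at the flush level (22 mm above the panel's underside); -27.5 mm along the panel's x and 0 mm along its y. Fixed to the panel, so it does not show whether the tile here stands proud
- cell2 (a point): centre of tile place 2 on the panel, at the flush level (22 mm above the panel's underside); -27.5 mm along the panel's x and 55 mm along its y. Fixed to the panel, so it does not show whether the tile here stands proud
- cell3 (a point): centre of tile place 3 on the panel, at the flush level (22 mm above the panel's underside); 27.5 mm along the panel's x and -55 mm along its y. Fixed to the panel, so it does not show whether the tile here stands proud
- cell4 (a point): centre of tile place 4 on the panel, at the flush level (22 mm above the panel's underside); 27.5 mm along the panel's x and 0 mm along its y. Fixed to the panel, so it does not show whether the tile here stands proud
- cell5 (a point): centre of tile place 5 on the panel, at the flush level (22 mm above the panel's underside); 27.5 mm along the panel's x and 55 mm along its y. Fixed to the panel, so it does not show whether the tile here stands proud
Not all that is in view belongs to the job. What is meant by the stylus is not red, and is the smaller of those in its own colour.

How it is judged:
On the way, in this order (a step that is already met when the one before it is completed fails the run):
1. the stylus is lifted out of its stand (z of stylus in the frame of stand above 0.1 m), for 0.1 s.
2. the stylus's foot rests on the proud tile (foot over the panel, at least 1.2 mm above the flush level, contact over 0.8 N) (x of foot in the frame of panel between -0.078 and 0.078 m and y of foot in the frame of panel between -0.106 and 0.106 m and contact force between foot and anything else above 0.8 N and z of foot in the frame of panel between 0.0232 and 0.0262 m and value of joint seat below 0.0018 m), for 0.05 s.
3. the proud tile is home (within 0.6 mm) with the stylus's foot still pressing on the panel's tiles (x of foot in the frame of panel between -0.078 and 0.078 m and y of foot in the frame of panel between -0.106 and 0.106 m and contact force between foot and anything else above 3 N and value of joint seat above 0.0019 m), for 0.1 s.
At the end, for the whole second after the job is handed in: The proud tile is pressed in to within 0.6 mm of flush; the stylus hangs upright (within 0.1 rad) and at rest in its stand's hole, collar within 4 mm of the stand's top and within 9 mm of the hole's axis, let go; the glue bottle, jar, brush and cork block are within 20 mm of where they began (value of joint seat above 0.0019 m and horizontal distance between stylus and stand below 0.009 m and z of stylus in the frame of stand between 0.056 and 0.064 m and angle between stylus's own z axis and vertical below 0.1 rad and linear speed of stylus below 0.02 m/s and contact force between stylus and the fingers below 0.1 N and distance of each of glue, inkjar, brush, rubblock from where it was at the start of the episode below 0.02 m); the robot touches nothing.
It fails at once if the stylus's foot presses on the panel with more than 22 N ((x of foot in the frame of panel between -0.078 and 0.078 m and y of foot in the frame of panel between -0.106 and 0.106 m) and contact force between foot and anything else above 22 N).
It fails at once if a seated tile or the border is pressed with more than 6 N by the stylus's foot while the proud tile has yet to be pressed in ((x of foot in the frame of panel between -0.078 and 0.078 m and y of foot in the frame of panel between -0.106 and 0.106 m) and contact force between foot and anything else above 6 N and value of joint seat below 0.001 m and z of foot in the frame of panel below 0.0225 m).
It fails at once if the proud tile is moved by something other than the stylus's foot (velocity of joint seat above 0.003 m/s and contact force between foot and anything else below 0.3 N).
It fails at once if a bystander is pushed over 20 mm (distance of any of glue, inkjar, brush, rubblock from where it was at the start of the episode above 0.02 m).
It also fails if it takes over 72 s, if anything falls off the work surface, if the arm or the gripper's body presses on something with over 40 N, if the wrist force passes 120 N, or if a joint passes its speed limit or range.

## Working session

There is one attempt and no reset: what is moved stays moved. The work goes in short steps, Python scripts to look and compute and a tool call to move; the robot and the scene stay as the last step left them, time stands still between calls to the robot, and variables do not carry over. Pictures are saved under pics/ and viewed, at most 10 in all, crops included, and the job is handed in when it is done.

Besides the shell and the picture viewer there is one more tool, called after "Request:" as name(argument=value, ...) on one line, values as JSON. drive_tool: Moves the arm, as the interface text tells. Its arguments: {"type":"object","properties":{"claw":{"type":"array","items":{"type":"number"}},"linear":{"type":"array","items":{"type":"array","items":{"type":"number"}}},"turn":{"type":"array","items":{"type":"array","items":{"type":"number"}}},"newtons":{"type":"number"}},"required":["claw","linear","turn"]}

```bash
mkdir -p pics; ls; python3 - <<'E'
from cell import get_obs,capture,find_in
import cv2,numpy as np
o=get_obs();print({k:np.round(v,3).tolist() for k,v in o.items()})
for n in("scene","top"):
    p=capture(n);cv2.imwrite(f"pics/{n}0.png",p["img"][:,:,::-1])
    print(n,np.round(p["camera_matrix"],1).tolist(),np.round(p["R"],3).tolist(),np.round(p["t"],3).tolist())
    for q in("stylus","stand","panel","glue","inkjar","brush","rubblock"):
        print(q,[(np.round(d["bbox"]).tolist(),round(d["score"],2)) for d in find_in(q,p)[:4]])
E
```

```text
pics
{'time': 0.0, 'joint_positions': [1.327, 0.239, -0.014, 1.319, 0.0, 1.571], 'dq': [0.001, 0.0, 0.001, 0.001, 0.002, 0.0], 'tau': [0.001, -53.877, 34.644, 0.019, 0.0, 0.0], 'position': [0.127, 0.509, 0.231], 'tcp_rot': [-0.0, 0.122, 0.993, -0.001], 'wrist_force': [0.656, 0.485, -0.564], 'ft_torque': [-0.034, -0.028, -0.062], 'grasp_force': 0.0, 'gripper_width': 0.996}
scene [[544.0, 0.0, 279.1], [0.0, 544.0, 214.4], [0.0, 0.0, 1.0]] [[-0.501, 0.865, -0.016], [0.612, 0.341, -0.713], [-0.612, -0.367, -0.701]] [0.306, -0.322, 1.67]
stylus [([211.0, 151.0, 226.0, 182.0], 0.83), ([199.0, 182.0, 211.0, 222.0], 0.83), ([218.0, 117.0, 235.0, 170.0], 0.61)]
stand [([202.0, 169.0, 243.0, 211.0], 0.55)]
panel [([342.0, 210.0, 375.0, 230.0], 0.64), ([300.0, 188.0, 400.0, 272.0], 0.59)]
glue [([188.0, 212.0, 216.0, 265.0], 0.92)]
inkjar [([444.0, 261.0, 467.0, 286.0], 0.97), ([298.0, 191.0, 406.0, 267.0], 0.69)]
brush []
rubblock [([141.0, 201.0, 163.0, 229.0], 0.94)]
top [[415.8, 0.0, 283.8], [0.0, 415.8, 207.0], [0.0, 0.0, 1.0]] [[-0.02, -1.0, -0.001], [-0.992, 0.02, -0.126], [0.126, -0.001, -0.992]] [0.014, 0.577, 1.25]
stylus [([349.0, 208.0, 356.0, 218.0], 0.61), ([361.0, 236.0, 378.0, 256.0], 0.6)]
stand [([336.0, 197.0, 366.0, 229.0], 0.77)]
panel [([200.0, 200.0, 281.0, 264.0], 0.8)]
glue [([317.0, 141.0, 334.0, 164.0], 0.51)]
inkjar [([148.0, 219.0, 165.0, 230.0], 0.68)]
brush [([398.0, 213.0, 417.0, 276.0], 0.85)]
rubblock [([367.0, 152.0, 392.0, 181.0], 0.85)]
```

```bash
python3 - <<'E'
import cv2,numpy as np
s=cv2.imread("pics/scene0.png");t=cv2.imread("pics/top0.png")
a=cv2.resize(s[100:280,120:300],(600,600),interpolation=cv2.INTER_CUBIC)
cv2.imwrite("pics/crop_s.png",a)
cv2.imwrite("pics/crop_t.png",cv2.resize(t[120:290,130:430],(800,453),interpolation=cv2.INTER_CUBIC))
E
```

```text
(no output)
```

View pics/scene0.png

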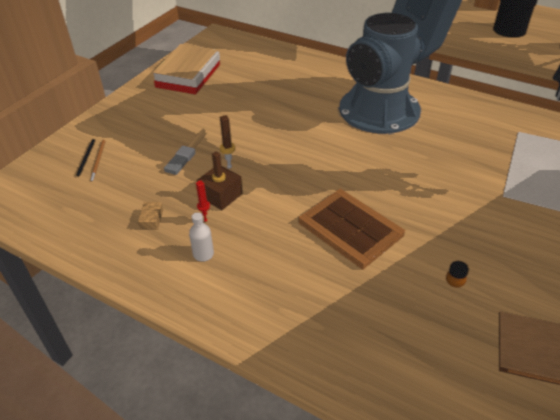

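View pics/crop_s.png

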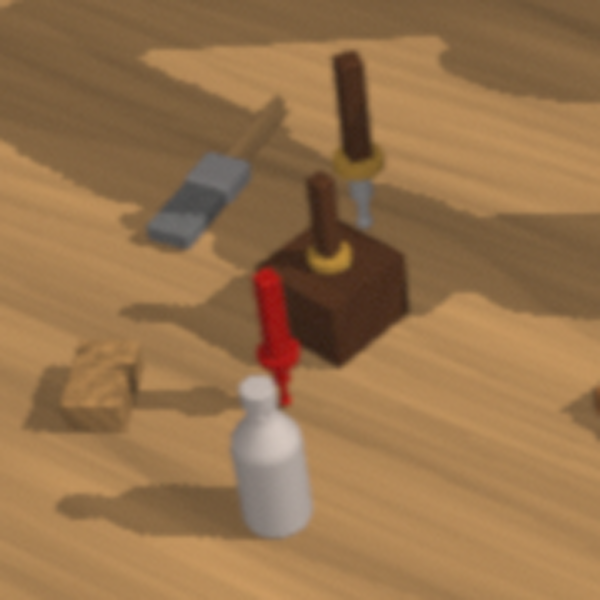

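View pics/crop_t.png

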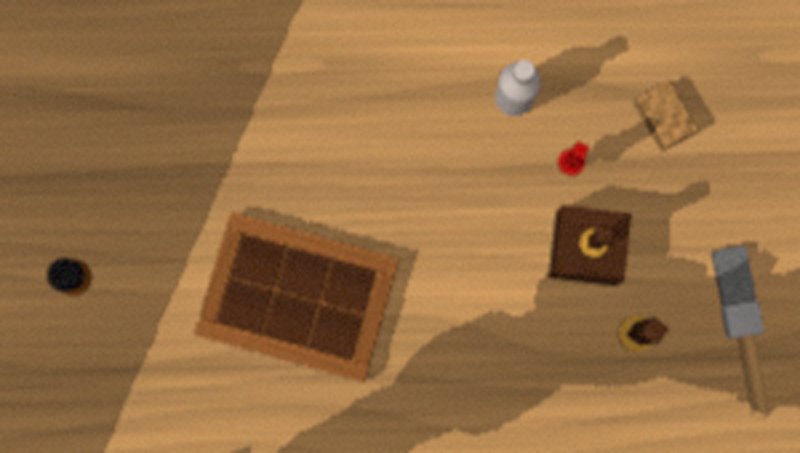

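Brown stylus A stands in the stand at scene (217,166) / top (353,213). Brown B is larger and free-standing at scene (227,135) / top (370,245). The red one is at scene (203,200). A is meant: it is not red, and it is the smaller of the two browns. The enlarged crop confirms it hangs in the stand.

```bash
cat > h.py <<'E'
import cv2,numpy as np
from scipy.optimize import minimize,least_squares
from cell import get_obs,capture,find_in
def proj(p,X):
    c=np.atleast_2d(X)@np.array(p["R"]).T+p["t"];u=c@np.array(p["camera_matrix"]).T
    return u[:,:2]/u[:,2:]
def tri(ps,us):
    f=lambda X:np.concatenate([proj(p,X)[0]-u for p,u in zip(ps,us)])
    r=least_squares(f,[.4,0,.05]);return r.x,np.abs(r.fun).max()
def box(x,y,yaw,a,b,z0,z1):
    c,s=np.cos(yaw),np.sin(yaw)
    return np.array([[x+c*i*a/2-s*j*b/2,y+s*i*a/2+c*j*b/2,z] for z in(z0,z1) for i,j in((1,1),(1,-1),(-1,-1),(-1,1))])
def hull(p,X,sh=(420,560),k=4):
    m=np.zeros((sh[0],sh[1]),np.uint8)
    h=cv2.convexHull((proj(p,X)).astype(np.float32))
    cv2.fillConvexPoly(m,np.round(h*16).astype(np.int32),255,lineType=cv2.LINE_AA,shift=4);return m/255.
E
python3 - <<'E'
from h import *
ps=[capture("scene"),capture("top")]
for p,pts in zip(ps,([(225,195),(210,192),(205,180),(217,166),(219,178),(232,205),(250,205),(310,220),(350,225)],[(340,225),(353,213),(361,205),(360,225),(345,200),(372,215),(390,225),(212,225),(235,225),(250,240)])):
    h=cv2.cvtColor(p["img"],cv2.COLOR_RGB2HSV)
    print([(q,h[q[1],q[0]].tolist()) for q in pts])
    print(h[169:211:3,222].tolist() if p is ps[0] else h[225,330:372:2].tolist())
    print(h[225,296:410:4].tolist() if p is ps[0] else h[232,200:284:3].tolist())
E
```

```text
[((225, 195), [12, 143, 73]), ((210, 192), [10, 152, 57]), ((205, 180), [10, 146, 75]), ((217, 166), [11, 156, 72]), ((219, 178), [19, 171, 174]), ((232, 205), [16, 128, 171]), ((250, 205), [16, 130, 177]), ((310, 220), [13, 165, 139]), ((350, 225), [11, 145, 79])]
[[11, 151, 76], [15, 165, 102], [18, 171, 158], [19, 173, 180], [17, 166, 109], [11, 157, 78], [13, 157, 78], [11, 152, 82], [12, 152, 77], [11, 145, 74], [12, 163, 69], [10, 147, 71], [10, 145, 72], [12, 144, 78]]
[[16, 127, 133], [15, 134, 122], [13, 156, 95], [13, 160, 102], [13, 162, 142], [13, 163, 136], [13, 161, 128], [10, 146, 75], [12, 148, 74], [11, 151, 71], [11, 154, 76], [10, 152, 82], [11, 157, 81], [9, 145, 81], [11, 148, 67], [10, 149, 65], [13, 157, 73], [10, 150, 73], [10, 148, 79], [11, 147, 80], [11, 155, 82], [11, 154, 81], [12, 154, 91], [13, 166, 141], [13, 167, 145], [14, 155, 145], [16, 133, 157], [16, 129, 156], [16, 131, 152]]
[((340, 225), [16, 142, 117]), ((353, 213), [19, 180, 132]), ((361, 205), [11, 167, 61]), ((360, 225), [9, 198, 45]), ((345, 200), [12, 225, 76]), ((372, 215), [15, 145, 12
[... 174 characters left out ...]
6, 145, 134], [15, 135, 121], [16, 142, 117], [15, 154, 104], [16, 143, 96], [16, 159, 80], [14, 149, 72], [14, 204, 50], [8, 145, 44], [15, 176, 45], [11, 150, 46], [7, 138, 50], [9, 198, 45], [12, 142, 54], [15, 137, 115], [16, 130, 129], [17, 136, 124], [15, 138, 129]]
[[16, 135, 189], [16, 139, 189], [14, 146, 161], [14, 177, 137], [13, 180, 130], [11, 159, 80], [7, 149, 77], [11, 203, 68], [13, 188, 68], [11, 203, 69], [8, 175, 64], [11, 191, 72], [10, 171, 73], [9, 171, 73], [13, 169, 83], [13, 183, 92], [13, 173, 87], [11, 170, 102], [10, 193, 74], [10, 172, 80], [10, 176, 81], [9, 163, 83], [11, 179, 77], [13, 182, 132], [13, 177, 134], [14, 154, 121], [16, 139, 138], [16, 138, 146]]
```

```bash
python3 - <<'E'
from h import *
ps=[capture("scene"),capture("top")]
V=[cv2.cvtColor(p["img"],cv2.COLOR_RGB2HSV) for p in ps]
def roi(m,b):
    o=np.zeros_like(m,float);l,t,r,bt=b;o[t:bt,l:r]=m[t:bt,l:r];return o
def fit(model,masks,starts):
    c=lambda q:sum(((model(p,q)-m)**2).sum() for p,m in zip(ps,masks))
    return min((minimize(c,s,method="Nelder-Mead",options=dict(initial_simplex=np.array([s]+[np.array(s)+d for d in np.diag([.02,.02,.2,.015])]),xatol=1e-4,fatol=.1)) for s in starts),key=lambda r:r.fun)
def ray(p,u,z):
    f=lambda q:proj(p,[q[0],q[1],z])[0]-u
    return least_squares(f,[.4,0]).x
# panel tiles
mk=[roi(V[0][...,2]<108,(296,186,406,270)),roi(V[1][...,2]<105,(205,205,277,260))]
x0=ray(ps[1],np.array([240.5,231]),.022)
r=fit(lambda p,q:hull(p,box(q[0],q[1],q[2],.106,.161,q[3],q[3])),mk,[[*x0,y,.022] for y in(-.3,.25)])
print("panel x y yaw ztop",r.x.round(4),r.fun,[m.sum() for m in mk])
# stand
sat=[(v[...,2]<100)&(v[...,1]>100) for v in V]
def yel(v): return (v[...,0]>=18)&(v[...,1]>160)
mk=[roi(sat[0]|yel(V[0]),(197,150,246,212)),roi((V[1][...,2]<78)|yel(V[1]),(330,192,367,231))]
mk[0][:,:]*=~((V[0][...,0]>170)|(V[0][...,0]<5))
x0=ray(ps[1],np.array([351,213]),.05)
def sm(p,q):
    return np.maximum(hull(p,box(*q[:3],.08,.08,0,q[3])),hull(p,box(*q[:3],.016,.016,q[3],q[3]+.078)))
r=fit(sm,mk,[[*x0,y,.06] for y in(-.2,.1)])
print("stand x y yaw ztop",r.x.round(4),r.fun,[m.sum() for m in mk])
# stylus by collar (yellow) centroid
us=[]
for v,b in zip(V,((208,168,232,190),(336,197,366,229))):
    ys,xs=np.nonzero(roi(yel(v),b));us.append(np.array([xs.mean(),ys.mean()]));print(us[-1],len(xs))
print("collar",tri(ps,us))
for n,z in(("glue",.06),("rubblock",.015)):
  print(n,tri(ps,[np.array([(b:=find_in(n,p)[0]["bbox"])[0]/2+b[2]/2,b[1]/2+b[3]/2]) for p in ps]))
bs=[[218,117,235,170],[361,236,378,256]];print("B",tri(ps,[np.array([(b[0]+b[2])/2,(b[1]+b[3])/2]) for b in bs]))
for p,m,i in zip(ps,mk,(0,1)):
    im=p["img"][:,:,::-1].copy();c=cv2.findContours((sm(p,r.x)>.5).astype(np.uint8),0,1)[0];cv2.drawContours(im,c,-1,(0,255,0),1)
    l,t=(180,110) if i==0 else(320,180)
    a=cv2.resize(im[t:t+110,l:l+80],(400,550));b=cv2.resize((m[t:t+110,l:l+80]*255).astype(np.uint8),(400,550))
    cv2.imwrite(f"pics/fit{i}.png",np.hstack([a,cv2.cvtColor(b,8)]))
o=get_obs();print(o["time"])
E
```

```text
panel x y yaw ztop [ 0.5073  0.138  -0.2906  0.0196] 377.41997693194924 [np.float64(2561.0), np.float64(1811.0)]
stand x y yaw ztop [ 0.5544 -0.208  -0.1668  0.0515] 539.0351249519415 [np.float64(1395.0), np.float64(531.0)]
[218.32394366 177.73239437] 71
[350.94444444 211.68518519] 54
collar (array([ 0.5573653 , -0.20377697,  0.0579977 ]), np.float64(0.8266440609747292))
glue (array([ 0.6230731 , -0.05989618, -0.05010681]), np.float64(62.93006056802318))
rubblock (array([ 0.71095712, -0.31130736,  0.00722315]), np.float64(0.4926654400538837))
B (array([ 0.45109781, -0.24993948,  0.07759444]), np.float64(0.4099106783046409))
1.2
```

Request:
drive_tool(claw=[85,85,85,85,85,85,85,85], linear=[[0,0,0],[-30,-38.7,0],[-30,-38.7,0],[-30,-38.7,0],[-30,-38.7,0],[-30,-38.7,0],[-30,-38.7,0],[-30,-38.7,0]], turn=[[0,0,-0.124],[0,0,0],[0,0,0],[0,0,0],[0,0,0],[0,0,0],[0,0,0],[0,0,0]], newtons=40)

```text
time: 2.0
position: [0.3034, 0.2137, 0.2316]
tcp_rot: [0.0, 0.06, 0.998, 0.0]
wrist_force: [1.8, 0.9, -0.1]
gripper_width: 0.995
grasp_force: 0.0
```

Request:
drive_tool(claw=[85,85,85,85,85,85,85,85], linear=[[-30,-38.7,0],[-30,-38.7,0],[-30,-38.7,0],[-30,-38.7,0],[-30,-38.7,0],[-30,-38.7,0],[-30,-38.7,0],[0,0,0]], turn=[[0,0,0],[0,0,0],[0,0,0],[0,0,0],[0,0,0],[0,0,0],[0,0,0],[0,0,0]])

```text
time: 2.8
position: [0.4815, -0.0831, 0.2308]
tcp_rot: [0.0, 0.062, 0.998, -0.001]
wrist_force: [0.7, 0.2, -0.9]
gripper_width: 0.994
grasp_force: 0.0
```

View pics/fit0.png

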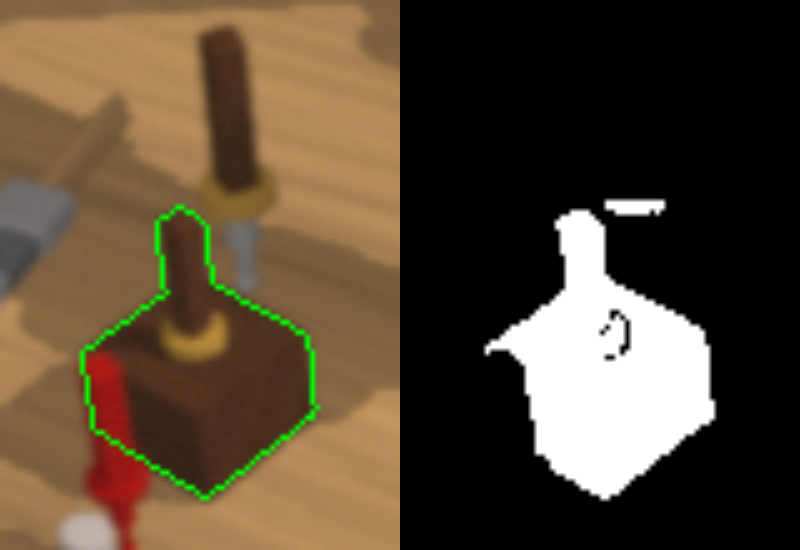

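View pics/fit1.png

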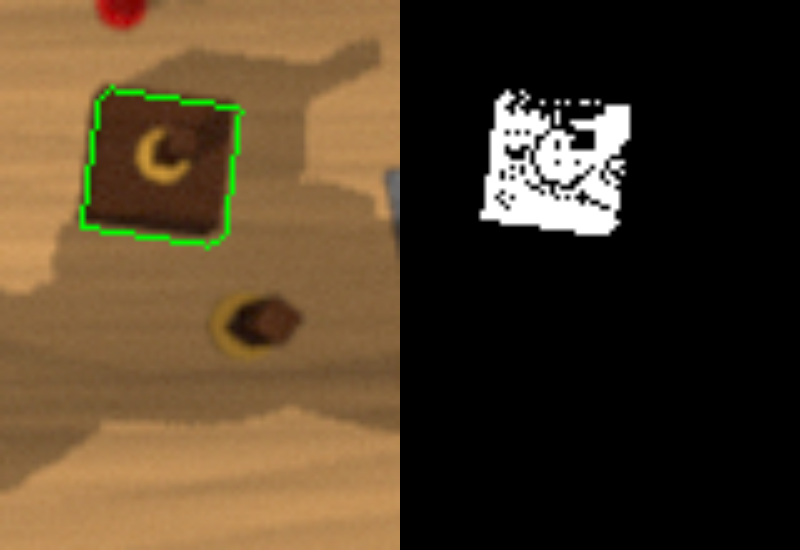

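Request:
drive_tool(claw=[85,85,85,85,85,85,85,85], linear=[[-30,-37.2,0],[-30,-37.2,0],[-30,-37.2,0],[0,0,20],[0,0,30],[0,0,30],[0,0,10],[0,0,0]], turn=[[0,0,0],[0,0,0],[0,0,0],[0,0,0],[0,0,0],[0,0,0],[0,0,0],[0,0,0]])

```text
time: 3.6
position: [0.5541, -0.1996, 0.1403]
tcp_rot: [-0.001, 0.06, 0.998, 0.0]
wrist_force: [0.9, 0.7, 0.1]
gripper_width: 0.998
grasp_force: 0.0
```

```bash
python3 - <<'E'
from h import *
ps=[capture("scene"),capture("top")]
a=cv2.resize(ps[0]["img"][90:240,150:290],(373,400),interpolation=2);b=cv2.resize(ps[1]["img"][150:290,290:430],(400,400),interpolation=2)
cv2.imwrite("pics/pre.png",np.hstack([a,b])[:,:,::-1]);print(get_obs()["position"],get_obs()["wrist_force"])
E
```

```text
[ 0.5555007  -0.20017751  0.14259214] [ 0.64585157  0.3415027  -0.18442448]
```

View pics/pre.png

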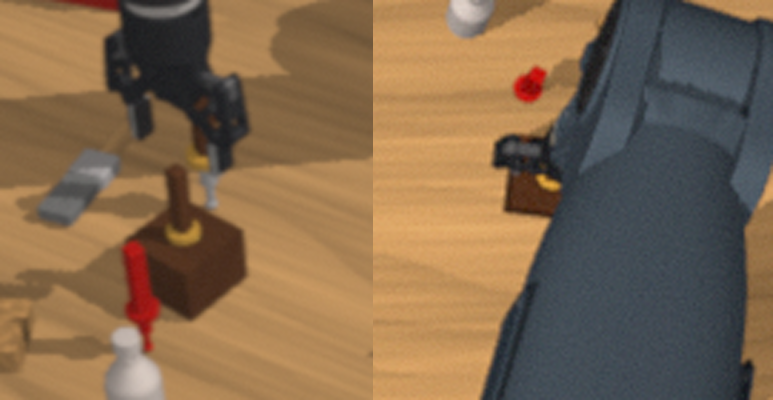

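The gripper is above the handle, with the fingers straddling it at (180,190) in the left half. Next I descend and close.

Request:
drive_tool(claw=[85,85,85,85,60,40,10,10], linear=[[-1.5,-5,15],[0,0,20],[0,0,20],[0,0,0],[0,0,0],[0,0,0],[0,0,0],[0,0,0]], turn=[[0,0,0],[0,0,0],[0,0,0],[0,0,0],[0,0,0],[0,0,0],[0,0,0],[0,0,0]], newtons=60)

```text
time: 4.5
position: [0.5563, -0.2055, 0.0873]
tcp_rot: [0.001, 0.06, 0.998, -0.0]
wrist_force: [-0.2, -0.2, -0.4]
gripper_width: 0.326
grasp_force: 0.0
```

Request:
drive_tool(claw=[10,10,10,10,10], linear=[[0,0,0],[0,0,0],[0,0,0],[0,0,0],[0,0,0]], turn=[[0,0,0],[0,0,0],[0,0,0],[0,0,0],[0,0,0]])

```text
time: 5.0
position: [0.5562, -0.2055, 0.0869]
tcp_rot: [0.0, 0.06, 0.998, -0.0]
wrist_force: [-0.6, 0.3, 5.2]
gripper_width: 0.179
grasp_force: 58.7
```

```bash
python3 - <<'E'
from h import *
P=[];W=[]
for _ in range(6): capture("scene");o=get_obs();P.append(o["position"]);W.append(o["wrist_force"])
print(np.mean(P,0),np.std(P,0),np.mean(W,0),np.std(W,0),o["tcp_rot"],o["gripper_width"]*85.4,o["grasp_force"])
E
```

```text
[ 0.55615915 -0.20553823  0.08690935] [1.98323545e-05 1.40548760e-05 1.74137934e-05] [-0.34495392  0.12300795  5.90453617] [0.39940635 0.3222762  0.5530209 ] [ 4.44909660e-04  5.98767521e-02  9.98205656e-01 -2.10513126e-04] 15.679205681675045 58.65760087966919
```

Request:
drive_tool(claw=[10,10,10,10,10], linear=[[0,0,-15],[0,0,-25],[0,0,-25],[0,0,-15],[0,0,0]], turn=[[0,0,0],[0,0,0],[0,0,0],[0,0,0],[0,0,0]], newtons=80)

```text
time: 5.8
position: [0.5568, -0.2057, 0.1681]
tcp_rot: [0.001, 0.06, 0.998, -0.0]
wrist_force: [0.1, 0.2, -1.9]
gripper_width: 0.174
grasp_force: 77.9
```

Request:
drive_tool(claw=[10,10,10,10,10,10,10,10], linear=[[10.2,39.5,0],[10.2,39.5,0],[10.2,39.5,0],[10.2,39.5,0],[10.2,39.5,0],[10.2,39.5,0],[10.2,39.5,0],[0,0,0]], turn=[[0,0,0],[0,0,0],[0,0,0],[0,0,0],[0,0,0],[0,0,0],[0,0,0],[0,0,0]])

```text
time: 6.6
position: [0.5166, 0.0816, 0.165]
tcp_rot: [-0.001, 0.058, 0.998, 0.0]
wrist_force: [0.4, 0.0, -1.2]
gripper_width: 0.176
grasp_force: 78.3
```

```bash
cat >> h.py <<'E'
def st(n=8):
    P=[];W=[]
    for _ in range(n): ps=capture("scene");o=get_obs();P.append(o["position"]);W.append(o["wrist_force"])
    print("pos mm",(np.mean(P[n//2:],0)*1000).round(2),"F",np.mean(W,0).round(2),"sd",np.std(W,0).round(2),"w",round(o["gripper_width"]*85.4,2),"g",round(o["grasp_force"],1),"t",o["time"])
    return ps
E
python3 - <<'E'
from h import *
p=st(8);q=capture("top")
a=cv2.resize(p["img"][100:300,190:450],(520,400),interpolation=2);b=cv2.resize(q["img"][170:290,190:270],(267,400),interpolation=2)
cv2.imwrite("pics/carry.png",np.hstack([a,b])[:,:,::-1])
E
```

```text
pos mm [518.02  76.66 165.93] F [ 0.33 -0.08 -1.66] sd [0.36 0.48 0.34] w 15.06 g 78.3 t 7.0
```

View pics/carry.png

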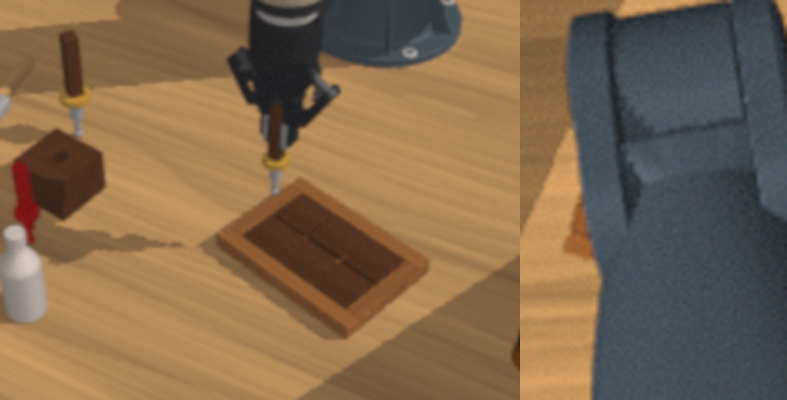

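Held straight; the foot is at crop (275,190), above the panel. First touch at cell3.

Request:
drive_tool(claw=[10,10,10,10,10,10], linear=[[0,0,20],[0,0,25],[0,0,14],[0,0,6],[0,0,6],[0,0,0]], turn=[[0,0,0],[0,0,0],[0,0,0],[0,0,0],[0,0,0],[0,0,0]])

```text
time: 7.65
position: [0.5182, 0.0774, 0.0953]
tcp_rot: [0.0, 0.06, 0.998, -0.0]
wrist_force: [-0.5, -0.7, 0.4]
gripper_width: 0.176
grasp_force: 78.7
```

```bash
python3 -c "
from h import *
st(10)"
```

```text
pos mm [518.34  77.7   95.7 ] F [ 0.04 -0.39 -0.57] sd [0.68 0.68 0.46] w 15.17 g 78.7 t 8.15
```

Request:
drive_tool(claw=[10,10,10,10,10,10,10], linear=[[0,0,-10],[-4.7,27,0],[-4.7,27,0],[0,0,5],[0,0,6],[0,0,0],[0,0,0]], turn=[[0,0,0],[0,0,0],[0,0,0],[0,0,0],[0,0,0],[0,0,0],[0,0,0]])

```text
time: 8.85
position: [0.5335, 0.1297, 0.0944]
tcp_rot: [-0.0, 0.06, 0.998, 0.0]
wrist_force: [-0.7, 1.4, 1.6]
gripper_width: 0.178
grasp_force: 78.8
```

```bash
python3 -c "
from h import *
st(10)"
```

```text
pos mm [533.63 129.83  94.35] F [-1.26  0.24  0.57] sd [0.65 0.75 0.53] w 15.06 g 78.9 t 9.35
```

Request:
drive_tool(claw=[10,10,10,10,10,10,10], linear=[[0,0,-10],[-4.7,27,0],[-4.7,27,0],[0,0,5],[0,0,5],[0,0,0],[0,0,0]], turn=[[0,0,0],[0,0,0],[0,0,0],[0,0,0],[0,0,0],[0,0,0],[0,0,0]])

```text
time: 10.05
position: [0.5494, 0.1821, 0.0945]
tcp_rot: [-0.0, 0.06, 0.998, 0.0]
wrist_force: [-1.0, 1.4, 0.4]
gripper_width: 0.175
grasp_force: 78.8
```

```bash
python3 -c "
from h import *
st(10)"
```

```text
pos mm [549.44 182.31  94.35] F [-0.88  0.14  0.39] sd [0.28 0.66 0.35] w 15.11 g 78.9 t 10.55
```

Request:
drive_tool(claw=[10,10,10,10,10,10,10], linear=[[0,0,-10],[27,4.7,0],[27,4.7,0],[0,0,5],[0,0,5],[0,0,0],[0,0,0]], turn=[[0,0,0],[0,0,0],[0,0,0],[0,0,0],[0,0,0],[0,0,0],[0,0,0]])

```text
time: 11.25
position: [0.4978, 0.1985, 0.0944]
tcp_rot: [0.0, 0.06, 0.998, 0.0]
wrist_force: [-1.2, 0.6, 0.3]
gripper_width: 0.176
grasp_force: 78.8
```

```bash
python3 -c "
from h import *
st(10)"
```

```text
pos mm [497.51 198.42  94.43] F [0.44 0.85 0.54] sd [0.74 0.52 0.4 ] w 14.96 g 78.9 t 11.75
```

Request:
drive_tool(claw=[10,10,10,10,10,10,10], linear=[[0,0,-10],[4.7,-27,0],[4.7,-27,0],[0,0,5],[0,0,5],[0,0,0],[0,0,0]], turn=[[0,0,0],[0,0,0],[0,0,0],[0,0,0],[0,0,0],[0,0,0],[0,0,0]])

```text
time: 12.45
position: [0.4816, 0.1463, 0.0944]
tcp_rot: [0.0, 0.06, 0.998, -0.0]
wrist_force: [-0.9, -2.0, 1.8]
gripper_width: 0.178
grasp_force: 79.2
```

```bash
python3 -c "
from h import *
st(10)"
```

```text
pos mm [481.49 146.21  94.42] F [-0.25 -1.14  2.53] sd [0.56 0.53 0.36] w 15.01 g 79.1 t 12.95
```

Cell1 reads about 4.2 N, against about 2.1 N on the four others tried at the same height, so it is the proud tile. I press it to about 12 N.

Request:
drive_tool(claw=[10,10,10,10,10,10,10,10], linear=[[0,0,3],[0,0,3],[0,0,2],[0,0,2],[0,0,0],[0,0,0],[0,0,0],[0,0,0]], turn=[[0,0,0],[0,0,0],[0,0,0],[0,0,0],[0,0,0],[0,0,0],[0,0,0],[0,0,0]])

```text
time: 13.75
position: [0.4816, 0.1461, 0.0847]
tcp_rot: [0.0, 0.06, 0.998, 0.0]
wrist_force: [-1.3, -0.7, 8.5]
gripper_width: 0.174
grasp_force: 80.0
```

```bash
python3 -c "
from h import *
st(10);st(10)"
```

```text
pos mm [481.6  146.14  84.64] F [-1.4  -0.33  8.4 ] sd [0.33 0.36 0.46] w 15.15 g 80.0 t 14.25
pos mm [481.59 146.14  84.6 ] F [-1.08 -0.11  7.77] sd [0.57 0.26 0.47] w 15.22 g 80.0 t 14.75
```

Request:
drive_tool(claw=[10,10,10,10,10,10,10,10], linear=[[0,0,1.5],[0,0,1.5],[0,0,0],[0,0,0],[0,0,0],[0,0,0],[0,0,0],[0,0,0]], turn=[[0,0,0],[0,0,0],[0,0,0],[0,0,0],[0,0,0],[0,0,0],[0,0,0],[0,0,0]])

```text
time: 15.55
position: [0.4816, 0.1461, 0.0818]
tcp_rot: [0.0, 0.06, 0.998, 0.0]
wrist_force: [-1.4, -0.3, 9.9]
gripper_width: 0.176
grasp_force: 80.1
```

```bash
python3 -c "
from h import *
st(10);st(10)"
```

```text
pos mm [481.63 146.15  81.79] F [-1.85 -0.51 10.09] sd [0.35 0.54 0.43] w 14.84 g 80.1 t 16.05
pos mm [481.64 146.15  81.8 ] F [-1.6  -0.72 10.33] sd [0.5  0.45 0.41] w 14.55 g 80.1 t 16.55
```

Request:
drive_tool(claw=[10,10,10,10,10,10], linear=[[0,0,-5],[0,0,-5],[0,0,-3],[0,0,0],[0,0,0],[0,0,0]], turn=[[0,0,0],[0,0,0],[0,0,0],[0,0,0],[0,0,0],[0,0,0]])

```text
time: 17.15
position: [0.4814, 0.146, 0.094]
tcp_rot: [-0.0, 0.06, 0.998, 0.0]
wrist_force: [0.2, 1.3, 1.2]
gripper_width: 0.172
grasp_force: 78.9
```

```bash
python3 -c "
from h import *
st(12)"
```

```text
pos mm [481.33 145.96  94.29] F [0.68 0.6  0.66] sd [0.48 0.63 0.61] w 15.07 g 78.9 t 17.75
```

Re-touching cell1 now gives the same 2.3 N as the flush tiles, so it is home. I take the stylus back to the stand.

Request:
drive_tool(claw=[10,10,10,10], linear=[[0,0,-13],[0,0,-25],[0,0,-25],[0,0,-10]], turn=[[0,0,0],[0,0,0],[0,0,0],[0,0,0]])

```text
time: 18.15
position: [0.4818, 0.146, 0.169]
tcp_rot: [0.001, 0.06, 0.998, 0.0]
wrist_force: [0.3, 0.4, -1.5]
gripper_width: 0.172
grasp_force: 78.7
```

Request:
drive_tool(claw=[10,10,10,10,10,10,10,10], linear=[[-14.5,-42.5,0],[-14.5,-42.5,0],[-14.5,-42.5,0],[-14.5,-42.5,0],[-14.5,-42.5,0],[-14.5,-42.5,0],[-14.5,-42.5,0],[-14.5,-42.5,0]], turn=[[0,0,0],[0,0,0],[0,0,0],[0,0,0],[0,0,0],[0,0,0],[0,0,0],[0,0,0]])

```text
time: 18.95
position: [0.5554, -0.2073, 0.1664]
tcp_rot: [-0.001, 0.06, 0.998, 0.0]
wrist_force: [1.3, 1.3, -1.2]
gripper_width: 0.177
grasp_force: 78.7
```

```bash
python3 -c "
from h import *
p=st(10);print(get_obs()['tcp_rot'])
cv2.imwrite('pics/ret.png',cv2.resize(p['img'][90:240,150:290],(560,600),interpolation=2)[:,:,::-1])"
```

```text
pos mm [ 555.53 -204.43  167.09] F [ 0.14 -0.19 -1.55] sd [0.88 1.32 0.54] w 15.18 g 79.0 t 19.45
[-3.32880064e-05  5.90987862e-02  9.98252137e-01 -5.04763773e-05]
```

View pics/ret.png

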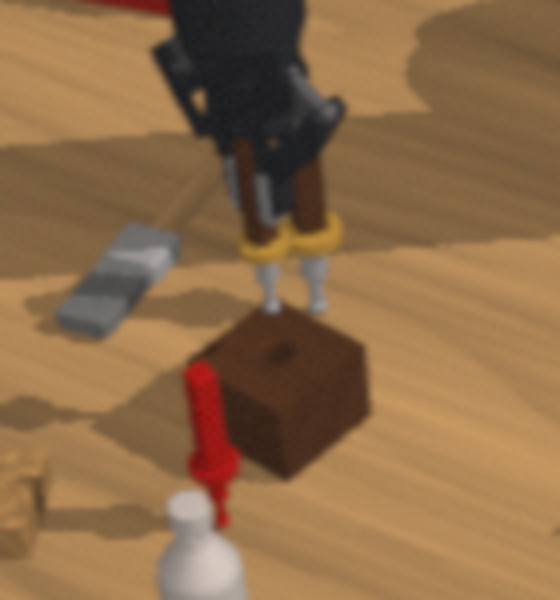

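The stylus is upright; its foot at (272,308) is above the hole at (282,352), consistent with the pose it was lifted from. I correct by 1 mm and lower it.

Request:
drive_tool(claw=[10,10,10,10,10,10,10,10], linear=[[-0.7,-1,10],[0,0,15],[0,0,15],[0,0,15],[0,0,13],[0,0,8],[0,0,3],[0,0,0]], turn=[[0,0,0],[0,0,0],[0,0,0],[0,0,0],[0,0,0],[0,0,0],[0,0,0],[0,0,0]])

```text
time: 20.25
position: [0.5563, -0.2065, 0.0881]
tcp_rot: [-0.0, 0.06, 0.998, -0.0]
wrist_force: [0.8, 0.1, -1.0]
gripper_width: 0.176
grasp_force: 79.0
```

```bash
python3 -c "
from h import *
st(8)"
```

```text
pos mm [ 556.7  -206.7    88.81] F [-0.01  0.23 -1.37] sd [0.3  0.41 0.31] w 14.66 g 79.0 t 20.65
```

Request:
drive_tool(claw=[10,10,10,10,30,50,70,85], linear=[[0.5,1,0],[0,0,1.5],[0,0,0],[0,0,0],[0,0,0],[0,0,0],[0,0,0],[0,0,0]], turn=[[0,0,0],[0,0,0],[0,0,0],[0,0,0],[0,0,0],[0,0,0],[0,0,0],[0,0,0]])

```text
time: 21.45
position: [0.5561, -0.2056, 0.0868]
tcp_rot: [-0.0, 0.06, 0.998, -0.0]
wrist_force: [-0.3, 0.5, -0.1]
gripper_width: 0.846
grasp_force: 0.0
```

Request:
drive_tool(claw=[85,85,85,85,85,85,85,85], linear=[[0,0,0],[0,0,0],[0,0,0],[0,0,0],[0,0,-10],[0,0,-25],[0,0,-30],[0,0,-40]], turn=[[0,0,0],[0,0,0],[0,0,0],[0,0,0],[0,0,0],[0,0,0],[0,0,0],[0,0,0]])

```text
time: 22.25
position: [0.5553, -0.2052, 0.1925]
tcp_rot: [-0.001, 0.06, 0.998, 0.0]
wrist_force: [0.3, 0.1, -0.4]
gripper_width: 0.998
grasp_force: 0.0
```

Request:
drive_tool(claw=[85,85,85,85,85,85], linear=[[0,40,0],[0,45,0],[0,45,0],[0,40,0],[0,0,0],[0,0,0]], turn=[[0,0,0],[0,0,0],[0,0,0],[0,0,0],[0,0,0],[0,0,0]])

```text
time: 22.85
position: [0.5765, -0.0358, 0.1925]
tcp_rot: [0.0, 0.059, 0.998, -0.0]
wrist_force: [-0.2, -0.9, 0.0]
gripper_width: 0.995
grasp_force: 0.0
```

```bash
python3 - <<'E'
from h import *
p=st(4);q=capture("top")
a=cv2.resize(p["img"][100:280,120:300],(400,400),interpolation=2);b=cv2.resize(q["img"][130:290,290:430],(350,400),interpolation=2)
cv2.imwrite("pics/end.png",np.hstack([a,b])[:,:,::-1])
E
```

```text
pos mm [576.31 -37.74 192.06] F [-0.29 -0.1  -0.09] sd [0.3  0.18 0.29] w 85.16 g 0.0 t 23.05
```

View pics/end.png

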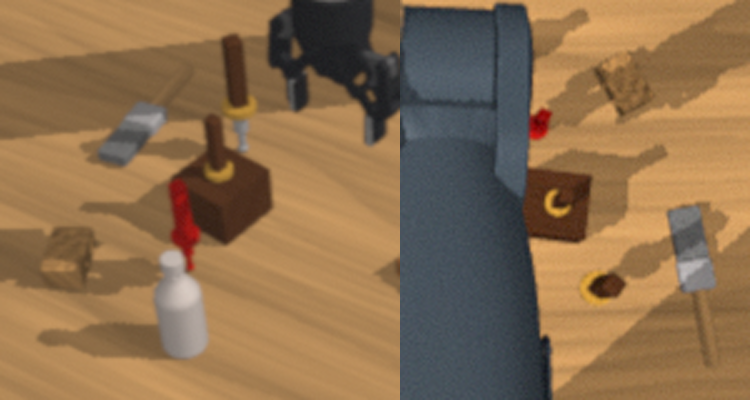

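The stylus hangs upright in its stand, with the collar at (218,170) seated on top. The glue bottle, brush and cork block are where they were, and the gripper is clear.

```bash
python3 -c "
from cell import ctrl
print(ctrl.close_job())"
```

```text
the job is handed in; nothing more can be done
None
```

The proud tile was at cell1: I pressed it home at about 12 N, where a light re-touch read the same as the flush tiles, hung the stylus back in its stand, let go and handed the job in at about 23 s; no verdict came back.

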